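# Close the battery flap of the fan controller and tuck it under its lip

### The job

The battery bay of the white fan controller box stands open. With a fingertip, gently fold its hinged flap down over the bay and, while keeping it pressed down, push it by its raised ridge along its slotted hinge until its free edge is tucked all the way under the retaining lip and stays shut by itself; then move away. Only push and press: do not pinch the flap or its ridge between the fingers, and leave everything else on the cabinet top where it stands.

Things in the scene. Friction and masses are not known exactly. Their poses are not given: they have to be found in the camera images.
- controller: White plastic fan controller, fixed, 170 (x) x 110 (y) x 45 mm high; origin: centre of its underside, z up, +x from the flap's hinge to the lip. On its top: hinge at x = -70 mm with 6 mm high cheeks at y = +-40; battery bay x = -60 to 10; lip x = 13 to 36, y = +-44, top 57 mm over the table; a 14 mm high knob at x = 60. The flap turns on the hinge and also slides to +x (pin in slots).
- hinge_line (a point): Fixed point on the controller: middle of the hinge line (flap slid fully back), 46.5 mm above the table. Axes as the controller's: x towards the lip, y along the hinge.
- lip_mouth (a point): Fixed point: middle of the lip's lower front edge, 88 mm from hinge_line along the controller's x, 52.5 mm above the table. The slot under the lip is 7.5 mm high (box's upper face to lip's underside); a thin flare in front of it, starting 5 mm nearer the hinge, slopes upward to guide the edge in.
- flap (a joint): Flap angle (rad): 0 = folded level over the bay (its stop; top face then 48 mm above the table), 1.57 = upright, up to 2.4 = leaning away from the lip; starts 1.4 to 2.1. Weak spring with friction: it stays where it starts, takes under 2 N to fold, and let go from shut it springs up to about 1 rad unless its edge is held under the lip.
- flap_slide (a joint): How far the flap has been pushed from the hinge towards the lip (m): 0 = fully back (the start), 0.016 = its stop. Stiff sliding (about 2.5 N), stays where it is left. At 0 the flap's edge is 8 mm short of the lip's edge, at 0.016 it is 8 mm beneath the lip. Folding with the flap fully back clears the lip.
- ridge (a point): Centre of the raised ridge on the flap's outer face (the upper face once folded): 6 mm along the flap, 44 mm wide, 8 mm high, centred 56 mm from the hinge; the point is 5.5 mm off the flap's middle plane. Axes: x from the hinge to the free edge, y along the hinge, z out of the outer face.
- flap_edge (a point): Middle of the flap's free edge, 80 mm from the hinge, in the middle of the plate's thickness. The flap is a flat white plate 80 mm long, 70 mm wide, 3 mm thick. Axes: x from the hinge to the free edge, z out of its outer face.
- toothpick_holder: Orange plastic toothpick holder with a twist cap, 48 mm across, 82 mm high, loose; origin at the centre of its underside. Not to be disturbed.
- ashtray: Round stainless steel ashtray, 110 mm across, 30 mm high, loose; origin at the centre of its underside. Not to be disturbed.
- lidded_cup: Jade-green ceramic lidded cup, 90 mm across plus an ear handle, 111 mm high, loose; origin at the centre of its underside. Not to be disturbed.
- massage_roller: Wooden massage roller, 200 mm long, 44 mm high, lying; origin at the centre of its underside. Not to be disturbed.
- remote: Black remote control, 160 x 45 x 18 mm, loose; origin at the centre of its underside. Not to be disturbed.
- tea_tin: Copper tea tin with a brass lid, 76 mm across, 93 mm high, loose; origin at the centre of its underside. Not to be disturbed.
- glasses_case: Black spectacle case, 155 x 58 x 36 mm, loose; origin at the centre of its underside. Not to be disturbed.
Things that resemble listed ones, but are neither listed nor needed, are in the scene too. Several things have the shape of the controller; the one meant has the colours described above.

How it is judged:
By the outcome, as a careful person would: the job done as asked, in the order asked, and still so for the second after the job is handed in, with the robot touching nothing.
It also fails if it takes over 38 s, if anything falls off the work surface, if the arm or the gripper's body presses on something with over 40 N, if the wrist force passes 120 N, or if a joint passes its speed limit or range.

### The arm

A 6-joint arm with a two-finger parallel gripper is mounted at the origin on the work surface. World frame = base frame: x ahead of the robot, y to its left, z up, the work surface at z = 0. Lengths are in mm, angles in rad, forces in N, time in s.
With the tool pointing down it reaches from about 350 to 775 mm from the base axis. Payload 7.3 kg.
Tool frame: the origin (TCP) lies between the finger pads; the fingertips stand 8 mm ahead of it and the grasp point (between the pads) lies 11 mm behind it; y points along the fingers, z is the direction in which the jaws open and shut, and the axes are right-handed (so a half turn about y gives the same grasp; the last joint's range is limited). The gripper opens to 92 mm and grips with 3 to 60 N. Pads are 19 mm wide; open, the fingers measure 130 mm over their backs; the gripper's body (75 mm by 190 mm) begins 47 mm behind the grasp point.
Start: joints at [-1.466, 0.342, 1.524, -0, 1.275, -0.146], TCP at [130.316, -508.588, 234.741] pointing down, gripper open.
Joint ranges: [-2.53, 2.53], [-0.77, 2.02], [0.04, 2.7], [-1, 4.14], [0.28, 2.66], [-3.11, 3.11]. Speed limits (rad/s): [2.57, 2.57, 3.14, 3.14, 3.14, 3.14].

### API

Orientations are given as [roll, pitch, yaw] about the fixed x, y, z axes, in that order (R = Rz(yaw) Ry(pitch) Rx(roll)).
In Python, from plant import bot, vision, job gives the robot as it stands. The module is installed in compiled form; this text tells all that it offers.
- The arm moves only by the tool arm_command, never from a script. Its argument "deltas" is a list of rows, each a list of 4 numbers: the shift along the tool's x, y, z in m, then the turn about the tool's y in degrees. In form: [[x, y, z, twist], ...]. A call has 1 to 5 rows; each row shifts and turns the commanded pose from where the row before left it, along the tool's axes as they then stand; what a row does not reach is not made up. A row lasts 1/10 s, in which the tool goes at most 50 mm and 8.59 degrees, less where a joint would pass 70% of its speed; a pose out of reach is approached as far as the arm can. A call is refused whole if a number of a shift passes 0.05 or a number of a turn 8.59, either way. A call with a gripper value outside its range is refused whole. "claw" is the closure in counts, from 0 (fully open) to 255 (shut), set as the call begins (left out, the last holds). The fingers move at their own pace and stop on an object; the grip force is fixed at half the most. Time passes only in rows, so rows that do not move let the fingers close. It gives the time, the measured TCP pose, the force and the opening at its end, in the units of the state.
- bot.get_obs(): the state, without advancing time (a new reading comes with each control period).
- vision.capture(name): name is "side" or "top"; returns a dict with "img" (420x560x3 uint8, red, green, blue), "camera_matrix" (3x3 intrinsics, pixels), "dist_coeffs" ([k1, k2, p1, p2, k3] as OpenCV has them; the pictures are not rectified), "world_to_cam" (4x4, takes a point from world to camera coordinates). Camera axes: x right, y down, z forward; pixel columns grow to the right and rows downward; lengths in mm; the calibration is good to about 2 mm. A picture is of the moment at which its call begins. There is no depth.
- job.close_job(): hands the job in, once; it reports no verdict.
Trained networks look in a picture, given as the dict that the camera call returned (one of the last four; its "shot" number tells which), for a name from the list of things; names that differ only in an ending like _2 or _b are one class to them, and where a whole thing is asked for, a point or a joint stands for the part that bears it (a point fixed in the world has none). Each returns a list of dicts, best first, with "confidence" (0 to 1); they miss things now and then, are a little off and sometimes report something else, mostly with a low value. They report only what shows in the picture. A call takes as long as a camera call. They do not tell look-alikes from the thing itself.
- vision.find_in(picture, name): "xyz" ([x, y, z] in mm, in the coordinates of the camera as it stood for that picture, good to about 4 mm: the middle of the surface that is visible of it).
- vision.regions_of(picture, name): "mask" (420x560 bool, what is visible of it).
The state is a dict: "time": time; "joint_positions": joint angles; "dq": joint speeds; "tau": joint torques, N m; "tool_pos": TCP position; "tcp_rot": TCP orientation; "contact_force": force on the tool from outside, world axes, zero at the start; "moment": the same for the moment, N m; "grip_width": finger opening in mm.
Only numpy, scipy, OpenCV 4.12 (cv2) and the standard library are available. Lean on these libraries where they do the work, as an engineer would, in place of code of your own. Each camera call takes 0.05 s, during which the arm holds its last target. There are 200 camera calls.

## Working session

There is one attempt and no reset: what is moved stays moved. The work goes in short steps, Python scripts to look and compute and a tool call to move; the robot and the scene stay as the last step left them, time stands still between calls to the robot, and variables do not carry over. Pictures are saved under pics/ and viewed, about 8 in all and at most 12, crops included, and the job is handed in when it is done.

Besides the shell and the picture viewer there is one more tool, called after "Emit:" as name(argument=value, ...) on one line, values as JSON. arm_command: Moves the arm, as the interface text tells. Its arguments: {"type":"object","properties":{"deltas":{"type":"array","items":{"type":"array","items":{"type":"number"}}},"claw":{"type":"number"}},"required":["deltas"]}

```bash
mkdir -p pics
cat > h.py <<'E'
import numpy as np, cv2
from plant import bot, vision, job
from scipy.spatial.transform import Rotation as R
def proj(c,P):
    P=np.atleast_2d(P).astype(float); T=c["world_to_cam"]
    return cv2.projectPoints(P,cv2.Rodrigues(T[:3,:3])[0],T[:3,3],c["camera_matrix"],np.array(c["dist_coeffs"]))[0][:,0]
def ray(c,uv):
    n=cv2.undistortPoints(np.array([[uv]],float),c["camera_matrix"],np.array(c["dist_coeffs"]))[0,0]
    T=c["world_to_cam"]; Rm=T[:3,:3]; return -Rm.T@T[:3,3], Rm.T@np.array([n[0],n[1],1])
def atz(c,uv,z):
    o,d=ray(c,uv); return o+d*(z-o[2])/d[2]
def world(c,x):
    T=c["world_to_cam"]; return T[:3,:3].T@(np.array(x)-T[:3,3])
E
python3 - <<'E'
from h import *
s=vision.capture("side");t=vision.capture("top")
for n,c in (("side",s),("top",t)): cv2.imwrite(f"pics/{n}0.png",c["img"][...,::-1])
for nm in ["controller","flap","ridge","flap_edge"]:
  for n,c in (("side",s),("top",t)):
    for d in vision.find_in(c,nm)[:4]: print(nm,n,d["confidence"],world(c,d["xyz"]).round(0),proj(c,world(c,d["xyz"])).round(0))
print(bot.get_obs())
E
```

```text
controller side 0.88 [320. 115.  40.] [[330. 247.]]
controller side 0.8 [576.  38.  43.] [[246. 206.]]
controller side 0.6 [ 297. -286.   38.] [[365. 157.]]
controller side 0.57 [ 391. -110.   44.] [[323. 185.]]
controller top 0.85 [ 391. -138.   45.] [[333. 241.]]
controller top 0.8 [587.  10.  46.] [[286. 177.]]
controller top 0.64 [331.  90.  48.] [[257. 258.]]
controller top 0.44 [324. 374.  36.] [[165. 258.]]
flap side 0.88 [ 365. -128.   46.] [[334. 182.]]
flap side 0.61 [493.  19.  99.] [[277. 193.]]
flap side 0.57 [300.  86.  46.] [[340. 239.]]
flap top 0.83 [300.  77.  51.] [[261. 268.]]
flap top 0.67 [503.   5.  98.] [[288. 200.]]
flap top 0.67 [ 370. -136.   50.] [[332. 247.]]
ridge side 0.79 [297.  90.  41.] [[341. 241.]]
ridge side 0.57 [ 364. -132.   49.] [[334. 181.]]
ridge top 0.79 [ 372. -132.   48.] [[331. 247.]]
ridge top 0.59 [304.  80.  44.] [[260. 267.]]
ridge top 0.49 [499.  -1. 100.] [[289. 201.]]
ridge top 0.19 [ 407. -472.   18.] [[437. 239.]]
flap_edge side 0.67 [298.  82.  49.] [[341. 237.]]
flap_edge side 0.63 [ 367. -133.   46.] [[333. 181.]]
flap_edge s
[... 185 characters left out ...]
 200.]]
{'time': 0.5, 'joint_positions': array([-1.46596944e+00,  3.42042864e-01,  1.52415406e+00, -8.03285184e-06,
        1.27544644e+00, -1.46028328e-01]), 'dq': array([ 1.81247472e-03, -1.57287254e-03, -2.52793657e-03,  1.25571196e-03,
       -5.32574327e-04, -2.59869496e-05]), 'tau': array([-1.01210389e-03, -4.30815554e+01, -2.44311297e+01,  7.18331337e-02,
        4.90006304e-02, -2.12948157e-05]), 'tool_pos': array([ 130.32468631, -508.54565749,  234.69934231]), 'tcp_rot': array([-1.57084761e+00, -2.24839215e-07, -2.89073510e+00]), 'contact_force': array([ 0.02065816, -0.24798258, -0.29041172]), 'moment': array([-0.01423145,  0.00553607,  0.04509277]), 'grip_width': 91.85680693508363}
```

View pics/side0.png

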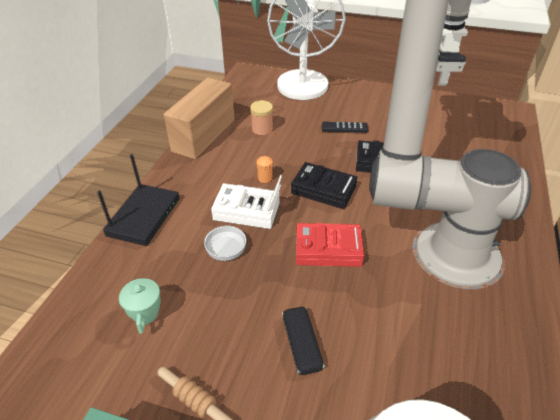

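View pics/top0.png

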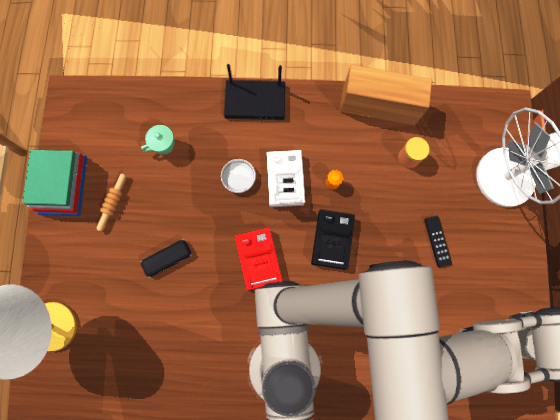

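The white controller is at side (246,205) / top (286,177). The look-alikes are red at top (258,258), black at top (333,240) and a small black one at side (369,155). I'll check the white one in a close crop.

Run:
```python
from h import *
s=vision.capture("side");t=vision.capture("top")
a=cv2.resize(s["img"][165:245,195:295],None,fx=5,fy=5,interpolation=cv2.INTER_CUBIC)
b=cv2.resize(t["img"][140:215,256:316],None,fx=5,fy=5,interpolation=cv2.INTER_CUBIC)
im=np.zeros((400,800,3),np.uint8); im[:400,:500]=a; im[:375,500:800]=b
cv2.imwrite("pics/crop.png",im[...,::-1])
for n,c in (("side",s),("top",t)):
  print(n,(c["world_to_cam"][:3,:3].T@-c["world_to_cam"][:3,3]).round())
  for nm in ("controller","flap"):
    for d in vision.regions_of(c,nm):
      m=d["mask"]; ys,xs=np.nonzero(m)
      if abs(np.mean(xs)-(250 if n=="side" else 286))<30 and abs(np.mean(ys)-(205 if n=="side" else 178))<30: print(nm,d["confidence"],m.sum(),xs.min(),xs.max(),ys.min(),ys.max(),cv2.minAreaRect(np.c_[xs,ys].astype(np.float32)))
```

```text
side [196. 932. 962.]
controller 0.67 2307 212 280 183 227 ((245.37808227539062, 202.40821838378906), (65.42799377441406, 45.433197021484375), 6.009006023406982)
flap 0.47 50 273 279 184 195 ((276.2758483886719, 189.8103485107422), (4.085297584533691, 12.070197105407715), 21.801406860351562)
top [ 209.   50. 1400.]
controller 0.84 1929 267 304 150 205 ((285.2924499511719, 177.72642517089844), (54.817779541015625, 35.879146575927734), 87.51044464111328)
flap 0.5 78 278 297 198 202 ((287.5, 200.0), (4.0, 19.0), 90.0)
```

View pics/crop.png

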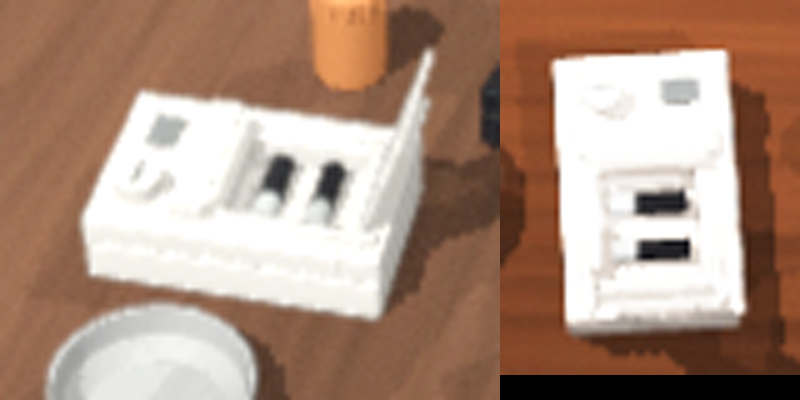

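```bash
cat >> h.py <<'E'
def pose_pts(p,L):
    x,y,yaw=p; c,s=np.cos(yaw),np.sin(yaw); L=np.atleast_2d(L).astype(float)
    return np.c_[x+c*L[:,0]-s*L[:,1], y+s*L[:,0]+c*L[:,1], L[:,2]]
E
cat > fit.py <<'E'
from h import *
from scipy.optimize import minimize
s=vision.capture("side");t=vision.capture("top")
rois={"s":(s,165,245,200,300),"t":(t,140,215,256,316)}
K=6
def mask(c,r0,r1,c0,c1):
    im=cv2.resize(c["img"][r0:r1,c0:c1],None,fx=K,fy=K,interpolation=cv2.INTER_CUBIC).astype(int)
    return im
def wm(c,r0,r1,c0,c1):
    im=mask(c,r0,r1,c0,c1); m=((im[...,2]>95)&(im.max(2)-im.min(2)<60)).astype(np.uint8)
    n,l,st,ce=cv2.connectedComponentsWithStats(m); k=1+np.argmax(st[1:,4]); m=(l==k).astype(np.uint8)
    cs,_=cv2.findContours(m,cv2.RETR_EXTERNAL,cv2.CHAIN_APPROX_NONE); cv2.drawContours(m,cs,-1,1,-1); return m
M={k:wm(*v) for k,v in rois.items()}
box=np.array([[a,b,z] for a in(-85,85) for b in(-55,55) for z in(0,45)])
def model(p):
    a=p[3]; out={}
    ca,sa=np.cos(a),np.sin(a)
    pl=np.array([[-70+u*ca-w*sa,v,46.5+u*sa+w*ca] for u in(0,80) for v in(-35,35) for w in(-1.5,1.5)])
    for k,(c,r0,r1,c0,c1) in rois.items():
        o=np.zeros_like(M[k])
        for P in (box,pl):
            q=(proj(c,pose_pts(p[:3],P)+[0,0,0])-[c0,r0]+.5)*K-.5
            cv2.fillConvexPoly(o,cv2.convexHull(np.round(q).astype(np.int32)),1)
        out[k]=o
    return out
def cost(p):
    m=model(p); return sum((m[k]!=M[k]).sum() for k in M)/K/K
best=None
for x,y in((580,10),(590,15)):
  for a in(1.5,1.9):
    r=minimize(cost,[x,y,0.0,a],method="Nelder-Mead",options=dict(initial_simplex=[[x,y,0,a],[x+8,y,0,a],[x,y+8,0,a],[x,y,.08,a],[x,y,0,a+.2]],maxiter=300))
    print(r.fun,r.x.round(3))
    if best is None or r.fun<best.fun: best=r
p=best.x; np.save("pose.npy",p); m=model(p)
tiles=[]
for k,v in rois.items():
    im=mask(*v).clip(0,255).astype(np.uint8)[...,::-1].copy()
    for mm,col in((M[k],(0,0,255)),(m[k],(0,255,0))): 
        cs,_=cv2.findContours(mm,cv2.RETR_EXTERNAL,cv2.CHAIN_APPROX_NONE); cv2.drawContours(im,cs,-1,col,1)
    print(k,(m[k]!=M[k]).sum()/K/K,M[k].sum()/K/K); tiles.append(cv2.resize(im,None,fx=.8,fy=.8))
W=np.zeros((400,800,3),np.uint8); x=0
for i in tiles: h,w=i.shape[:2]; w=min(w,800-x); W[:min(h,400),x:x+w]=i[:400,:w]; x+=w
cv2.imwrite("pics/fit.png",W)
E
python3 fit.py
```

```text
211.08333333333334 [5.90029e+02 1.20220e+01 9.00000e-02 1.94900e+00]
210.75 [5.89582e+02 1.24380e+01 8.10000e-02 1.94200e+00]
216.5 [5.88643e+02 1.24660e+01 8.50000e-02 1.93000e+00]
213.30555555555554 [5.89293e+02 1.25250e+01 8.50000e-02 1.93700e+00]
s 157.25 2548.388888888889
t 53.5 1979.5277777777776
```

View pics/fit.png

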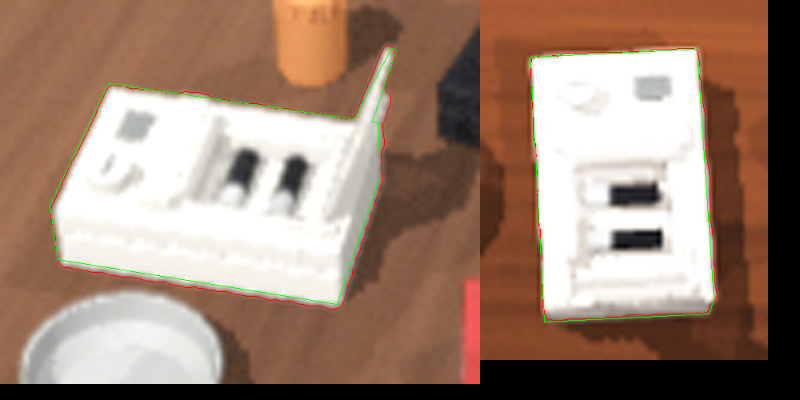

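White-box fit matches both outlines well (x 589.5, y 12.3, yaw 0.085, flap angle about 1.94). Next: close the fingers and align the tool with the controller axes.

Emit:
arm_command(deltas=[[0, 0, 0, 4.8], [0, 0, 0, 4.8], [0, 0, 0, 0]], claw=255)

```text
time: 1.2
tool_pos: [130.3, -508.6, 234.7]
tcp_rot: [-1.571, -0.0, -3.059]
contact_force: [0.2, -0.0, -0.9]
grip_width: 72.7
```

```bash
cat >> h.py <<'E'
PX=np.array([589.6,12.3,0.085])
def st():
    o=bot.get_obs(); Rm=R.from_euler("xyz",o["tcp_rot"]).as_matrix(); return o,Rm
def loc(P):
    c,s=np.cos(PX[2]),np.sin(PX[2]); d=np.array(P)-[PX[0],PX[1],0]
    return np.array([c*d[0]+s*d[1],-s*d[0]+c*d[1],d[2]])
def show():
    o,Rm=st(); l=loc(o["tool_pos"]); c,s=np.cos(PX[2]),np.sin(PX[2]); f=o["contact_force"]
    print("t",round(o["time"],2),"world",o["tool_pos"].round(1),"rot",o["tcp_rot"].round(3),"ctrl-frame tip",(l-[0,0,8]).round(1),"F ctrl",np.round([c*f[0]+s*f[1],-s*f[0]+c*f[1],f[2]],2),"w",round(o["grip_width"],1))
def to(P):  # tool-frame shift (mm) to world TCP P
    o,Rm=st(); return Rm.T@(np.array(P)-o["tool_pos"])
E
python3 - <<'E'
from h import *
show(); w=[330,-330,235]; print(to(w)); o,Rm=st()
e=pose_pts(PX,[[-130,0,0]])[0]; e[2]=235; print(e,Rm.T@(e-w))
E
```

```text
t 1.2 world [ 130.3 -508.6  234.7] rot [-1.571 -0.    -3.059] ctrl-frame tip [-501.8 -480.   226.7] F ctrl [ 0.24 -0.07 -0.86] w 72.7
[-213.72189874   -0.26870606 -161.52002472]
[460.06934231   1.26330124 235.        ] [-1.56932225e+02 -3.31090871e-02 -3.19414596e+02]
```

Emit:
arm_command(deltas=[[-0.036, 0, -0.027, 0], [-0.036, 0, -0.027, 0], [-0.036, 0, -0.027, 0], [-0.036, 0, -0.027, 0], [-0.036, 0, -0.027, 0]])

```text
time: 1.7
tool_pos: [299.5, -357.8, 234.9]
tcp_rot: [-1.57, 0.0, -3.056]
contact_force: [0.6, -0.7, -0.5]
grip_width: 32.6
```

Emit:
arm_command(deltas=[[-0.034, 0, -0.027, 0], [-0.02, 0, -0.04, 0], [-0.02, 0, -0.04, 0], [-0.02, 0, -0.04, 0], [-0.02, 0, -0.04, 0]])

```text
time: 2.2
tool_pos: [396.9, -161.6, 234.9]
tcp_rot: [-1.57, 0.001, -3.056]
contact_force: [1.6, 0.4, -0.2]
grip_width: 0.6
```

Emit:
arm_command(deltas=[[-0.02, 0, -0.04, 0], [-0.02, 0, -0.04, 0], [-0.02, 0, -0.04, 0], [-0.017, 0, -0.039, 0], [0, 0, 0, 0]])

```text
time: 2.7
tool_pos: [460.9, 5.8, 234.8]
tcp_rot: [-1.572, 0.001, -3.05]
contact_force: [-0.5, -1.0, -0.2]
grip_width: 0.7
```

```bash
python3 -c "
from h import *
show()"
```

```text
t 2.7 world [460.9   5.8 234.8] rot [-1.572e+00  1.000e-03 -3.050e+00] ctrl-frame tip [-128.7    4.4  226.8] F ctrl [-0.61 -0.95 -0.21] w 0.7
```

Emit:
arm_command(deltas=[[0, 0.038, 0.001, 0], [0, 0.038, 0.001, 0], [0, 0.037, 0.001, 0], [0, 0, 0, 0]])

```text
time: 3.1
tool_pos: [457.1, -1.6, 118.1]
tcp_rot: [-1.573, -0.009, -3.057]
contact_force: [-0.2, -0.1, -0.3]
grip_width: 0.2
```

```bash
cat > look.py <<'E'
import sys
from h import *
def look(name):
    s=vision.capture("side");t=vision.capture("top")
    a=cv2.resize(s["img"][145:245,200:320],None,fx=4,fy=4,interpolation=cv2.INTER_CUBIC)
    b=cv2.resize(t["img"][140:220,256:316],None,fx=5,fy=5,interpolation=cv2.INTER_CUBIC)
    im=np.zeros((400,780,3),np.uint8); im[:,:480]=a; im[:,480:]=b
    cv2.imwrite(f"pics/{name}.png",im[...,::-1])
show(); look(sys.argv[1])
E
python3 look.py p1
```

```text
t 3.1 world [457.1  -1.6 118.1] rot [-1.573 -0.009 -3.057] ctrl-frame tip [-133.2   -2.6  110.1] F ctrl [-0.2  -0.12 -0.34] w 0.2
```

View pics/p1.png

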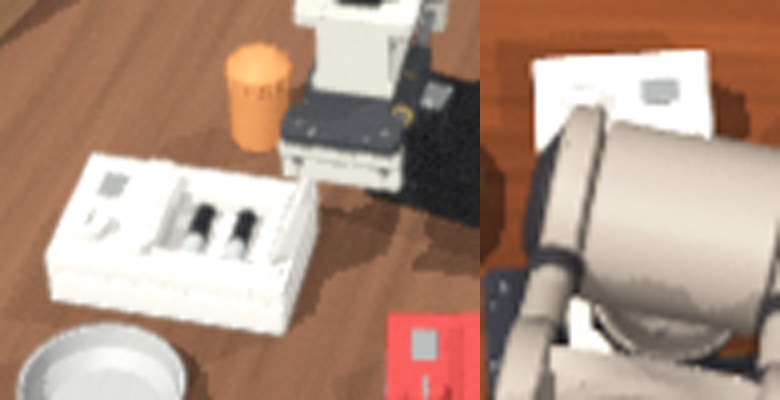

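The arm's body hides the flap (it was at about crop (300,180)), but the gripper stands behind it with no contact and nothing else is touched. I'll now push gently on the outer face above the ridge.

Emit:
arm_command(deltas=[[-0.008, 0, -0.001, 0], [-0.008, 0, -0.001, 0], [-0.006, 0, 0, 0], [-0.006, 0, 0, 0], [-0.006, 0, 0, 0]])

```text
time: 3.7
tool_pos: [494.7, 3.5, 122.0]
tcp_rot: [-1.571, 0.0, -3.058]
contact_force: [0.2, -0.8, -0.0]
grip_width: 0.4
```

```bash
python3 -c "
from h import *
show()"
```

```text
t 3.7 world [494.7   3.5 122. ] rot [-1.571  0.    -3.058] ctrl-frame tip [-95.3  -0.7 114. ] F ctrl [ 0.14 -0.86 -0.03] w 0.4
```

Emit:
arm_command(deltas=[[-0.007, 0.0005, 0, 0], [-0.007, 0.001, 0, 0], [-0.006, 0.001, 0, 0], [-0.006, 0.001, 0, 0], [-0.006, 0.001, 0, 0]])

```text
time: 4.2
tool_pos: [526.2, 6.1, 116.9]
tcp_rot: [-1.571, -0.001, -3.058]
contact_force: [-0.4, -0.0, 0.8]
grip_width: 0.5
```

```bash
python3 look.py p2
python3 - <<'E'
from h import *
c=vision.capture("side")
for n in("flap","ridge","flap_edge"):
    for d in vision.find_in(c,n)[:4]: print(n,round(d["confidence"],2),loc(world(c,d["xyz"])).round())
E
```

```text
t 4.2 world [526.2   6.1 116.9] rot [-1.571e+00 -1.000e-03 -3.058e+00] ctrl-frame tip [-63.7  -0.8 108.9] F ctrl [-0.42 -0.01  0.83] w 0.5
flap 0.88 [-400. -300.   46.]
flap 0.6 [-235. -121.   50.]
flap 0.59 [-64.  22.  75.]
flap 0.57 [-283.   99.   47.]
ridge 0.93 [-233. -124.   47.]
ridge 0.87 [-402. -303.   44.]
ridge 0.66 [-62.  19.  75.]
ridge 0.66 [-283.  100.   40.]
flap_edge 0.88 [-401. -302.   47.]
flap_edge 0.84 [-234. -123.   46.]
flap_edge 0.61 [-282.   97.   46.]
flap_edge 0.54 [-64.  19.  75.]
```

View pics/p2.png

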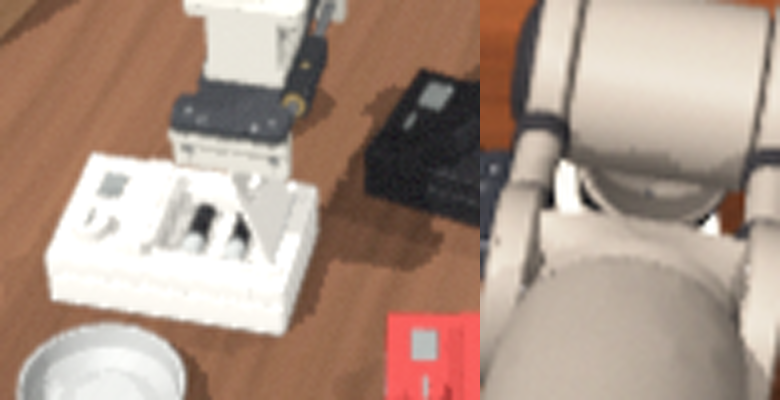

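The picture shows the flap (crop (265,215)) already leaning towards the lip, at about 1.3 rad. I'll continue along the arc.

Emit:
arm_command(deltas=[[-0.005, 0.001, 0, 0], [-0.005, 0.001, 0, 0], [-0.005, 0.002, 0, 0], [-0.005, 0.003, 0, 0], [-0.004, 0.003, 0, 0]])

```text
time: 5.0
tool_pos: [550.3, 8.1, 106.8]
tcp_rot: [-1.571, 0.0, -3.058]
contact_force: [0.1, -0.4, 0.6]
grip_width: 0.5
```

Emit:
arm_command(deltas=[[-0.004, 0.003, 0, 0], [-0.002, 0.003, 0, 0], [-0.002, 0.003, 0, 0], [-0.002, 0.003, 0, 0], [-0.001, 0.003, 0, 0]])

```text
time: 5.5
tool_pos: [561.5, 9.0, 92.4]
tcp_rot: [-1.57, 0.002, -3.058]
contact_force: [1.4, 0.2, 2.1]
grip_width: 0.6
```

```bash
python3 -c "
from h import *
show()"
```

```text
t 5.5 world [561.5   9.   92.4] rot [-1.570e+00  2.000e-03 -3.058e+00] ctrl-frame tip [-28.2  -1.   84.4] F ctrl [1.37 0.1  2.12] w 0.6
```

Emit:
arm_command(deltas=[[-0.002, 0.004, 0, 0], [-0.002, 0.005, 0, 0], [-0.001, 0.005, 0, 0], [-0.001, 0.005, 0, 0], [-0.001, 0.004, 0, 0]])

```text
time: 6.0
tool_pos: [567.4, 9.6, 68.4]
tcp_rot: [-1.571, -0.001, -3.058]
contact_force: [0.6, -0.4, 0.9]
grip_width: 0.2
```

```bash
python3 -c "
from h import *
show()"
```

```text
t 6.0 world [567.4   9.6  68.4] rot [-1.571e+00 -1.000e-03 -3.058e+00] ctrl-frame tip [-22.3  -0.8  60.4] F ctrl [ 0.6  -0.47  0.91] w 0.2
```

Emit:
arm_command(deltas=[[0, 0.003, 0, 0], [0.003, 0, 0, 0], [0.004, 0, 0, 0], [0.004, 0, 0, 0], [0.002, 0.001, 0, 0]])

```text
time: 6.5
tool_pos: [554.3, 8.4, 65.5]
tcp_rot: [-1.571, 0.0, -3.058]
contact_force: [0.7, 0.0, 0.8]
grip_width: 0.2
```

```bash
python3 -c "
from h import *
show()"
```

```text
t 6.5 world [554.3   8.4  65.5] rot [-1.571  0.    -3.058] ctrl-frame tip [-35.5  -0.8  57.5] F ctrl [ 0.74 -0.06  0.77] w 0.2
```

Emit:
arm_command(deltas=[[0, 0.003, 0, 0], [0, 0.003, 0, 0], [0, 0.002, 0, 0], [0, 0.001, 0, 0], [0, 0, 0, 0]])

```text
time: 7.0
tool_pos: [554.9, 8.5, 56.2]
tcp_rot: [-1.571, 0.0, -3.058]
contact_force: [1.2, 0.4, 1.5]
grip_width: 0.1
```

```bash
python3 look.py p3
```

```text
t 7.0 world [554.9   8.5  56.2] rot [-1.571  0.    -3.058] ctrl-frame tip [-34.9  -0.9  48.2] F ctrl [1.25 0.27 1.5 ] w 0.1
```

View pics/p3.png

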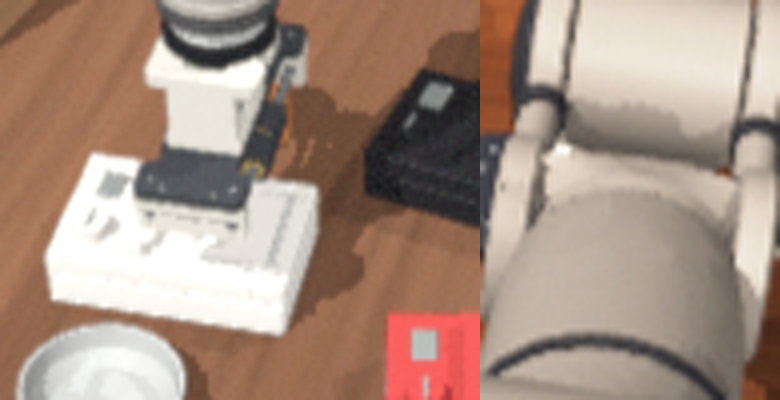

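The flap looks level over the bay (crop (260,235)), with the tip at its top-face height. I'll press a little more and check the force.

Emit:
arm_command(deltas=[[0, 0.001, 0, 0], [0, 0, 0, 0]])

```text
time: 7.3
tool_pos: [555.0, 8.4, 55.9]
tcp_rot: [-1.571, 0.001, -3.058]
contact_force: [-1.0, 0.5, 8.0]
grip_width: 0.3
```

Emit:
arm_command(deltas=[[-0.003, 0, 0, 0], [-0.003, 0, 0, 0], [-0.003, 0, 0, 0], [-0.003, 0, 0, 0], [0, 0, 0, 0]])

```text
time: 7.8
tool_pos: [566.9, 9.5, 55.9]
tcp_rot: [-1.571, 0.0, -3.058]
contact_force: [-1.0, -0.2, 7.2]
grip_width: 0.5
```

```bash
python3 -c "
from h import *
show()"
```

```text
t 7.8 world [566.9   9.5  55.9] rot [-1.571  0.    -3.058] ctrl-frame tip [-22.9  -0.9  47.9] F ctrl [-1.02 -0.1   7.25] w 0.5
```

Emit:
arm_command(deltas=[[-0.003, 0, 0, 0], [-0.003, 0, 0, 0], [-0.002, 0, 0, 0], [0, 0, 0, 0]])

```text
time: 8.2
tool_pos: [573.3, 10.1, 55.6]
tcp_rot: [-1.571, -0.003, -3.058]
contact_force: [-6.1, -0.8, 10.4]
grip_width: 0.7
```

Emit:
arm_command(deltas=[[-0.003, 0, 0, 0], [-0.002, 0, 0, 0], [0, 0, 0, 0]])

```text
time: 8.5
tool_pos: [576.1, 10.4, 55.2]
tcp_rot: [-1.571, -0.008, -3.058]
contact_force: [-12.5, -2.3, 13.2]
grip_width: 0.4
```

```bash
python3 -c "
from h import *
show()"
```

```text
t 8.5 world [576.1  10.4  55.2] rot [-1.571 -0.008 -3.058] ctrl-frame tip [-13.6  -0.7  47.2] F ctrl [-12.68  -1.24  13.2 ] w 0.4
```

Run:
```python
from h import *
s=vision.capture("side")
a=cv2.resize(s["img"][175:235,205:285],None,fx=8,fy=8,interpolation=cv2.INTER_CUBIC)
def mk(L,col):
    q=((proj(s,pose_pts(PX,[L]))[0]-[205,175]+.5)*8).astype(int); cv2.circle(a,tuple(int(v) for v in q),3,col,-1)
for sl,col in((0,(255,0,0)),(16,(0,160,0))):
    for u in(0,53,80):
        for v in (35,): mk([-70+u+sl,v,48],col)
mk([13,44,52.5],(0,0,255)); mk([13,44,57],(0,0,255))
cv2.imwrite("pics/p4.png",a[...,::-1])
```

```text
(no output)
```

View pics/p4.png

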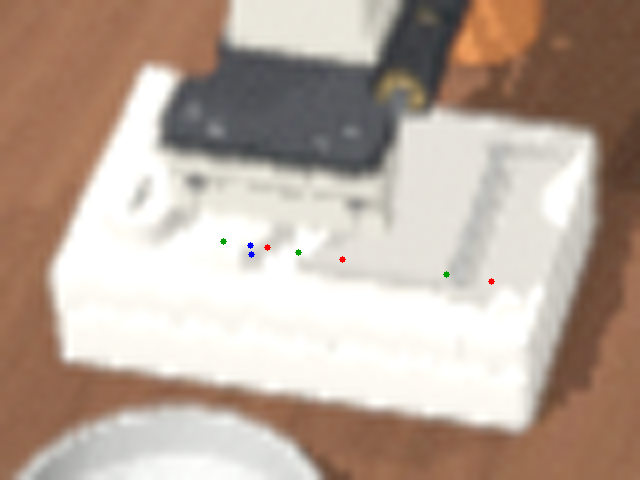

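The flap's rear edge at (460,285) lies most of the way from the back mark (491,282) to the fully forward mark (446,274), so it has slid about 11–13 mm. I'll ease the press a little and keep pushing.

Emit:
arm_command(deltas=[[0, -0.0005, 0, 0], [-0.002, 0, 0, 0], [0, 0, 0, 0]])

```text
time: 8.85
tool_pos: [576.3, 10.5, 55.1]
tcp_rot: [-1.572, -0.013, -3.058]
contact_force: [-15.9, -3.0, 14.2]
grip_width: 0.4
```

```bash
python3 -c "
from h import *
show()"
```

```text
t 8.85 world [576.3  10.5  55.1] rot [-1.572 -0.013 -3.058] ctrl-frame tip [-13.4  -0.7  47.1] F ctrl [-16.12  -1.59  14.18] w 0.4
```

Emit:
arm_command(deltas=[[0, -0.001, 0, 0], [0, 0, 0, 0]])

```text
time: 9.05
tool_pos: [576.3, 10.5, 55.5]
tcp_rot: [-1.572, -0.013, -3.058]
contact_force: [-13.7, -3.0, 8.5]
grip_width: 0.5
```

```bash
python3 -c "
from h import *
show()"
```

```text
t 9.05 world [576.3  10.5  55.5] rot [-1.572 -0.013 -3.058] ctrl-frame tip [-13.4  -0.6  47.5] F ctrl [-13.91  -1.78   8.54] w 0.5
```

Run:
```python
from h import *
s=vision.capture("side")
now=s["img"].astype(np.float32).mean(2)
p3=cv2.imread("pics/p3.png")[:, :480]; old=np.zeros((420,560),np.float32); old[145:245,200:320]=cv2.resize(p3,(120,100),interpolation=cv2.INTER_AREA).mean(2)
xs=np.arange(-84,-36,2.)
for nm,im in(("old",old),("now",now)):
    a=[]
    for y in range(-25,32,3):
        q=proj(s,pose_pts(PX,np.c_[xs,np.full_like(xs,y),np.full_like(xs,48)])).astype(np.float32)
        a.append(cv2.remap(im,q[:,0],q[:,1],cv2.INTER_CUBIC).ravel() if 0 else cv2.remap(im,q[None,:,0],q[None,:,1],cv2.INTER_CUBIC)[0])
    a=np.array(a); print(nm); print(np.c_[xs,a[:6].mean(0),a[6:12].mean(0),a[12:].mean(0)].round().astype(int).T.tolist())
```

```text
old
[[-84, -82, -80, -78, -76, -74, -72, -70, -68, -66, -64, -62, -60, -58, -56, -54, -52, -50, -48, -46, -44, -42, -40, -38], [226, 226, 226, 220, 206, 195, 195, 208, 221, 226, 226, 226, 225, 225, 226, 226, 226, 226, 222, 211, 182, 140, 102, 87], [227, 227, 226, 222, 209, 197, 194, 207, 222, 226, 226, 226, 226, 226, 226, 225, 221, 212, 203, 206, 210, 200, 187, 181], [227, 226, 225, 219, 205, 192, 192, 207, 222, 226, 226, 226, 226, 226, 226, 226, 222, 221, 225, 227, 224, 218, 214, 214]]
now
[[-84, -82, -80, -78, -76, -74, -72, -70, -68, -66, -64, -62, -60, -58, -56, -54, -52, -50, -48, -46, -44, -42, -40, -38], [256, 253, 248, 237, 228, 225, 224, 224, 224, 218, 208, 203, 191, 187, 192, 209, 223, 225, 225, 225, 225, 225, 225, 225], [244, 241, 236, 229, 226, 225, 225, 225, 226, 223, 209, 198, 192, 189, 194, 212, 224, 225, 225, 225, 225, 224, 225, 225], [226, 225, 225, 225, 225, 225, 225, 225, 225, 221, 207, 198, 192, 189, 194, 208, 222, 225, 225, 225, 225, 225, 225, 225]]
```

The flap's rear edge profile has shifted from -70 to -54 mm, the full 16 mm, so it is at its stop. I'll unload sideways first, then lift off.

Emit:
arm_command(deltas=[[0.002, -0.0005, 0, 0], [0.001, -0.0005, 0, 0], [0, 0, 0, 0]])

```text
time: 9.4
tool_pos: [575.9, 10.4, 56.6]
tcp_rot: [-1.571, -0.006, -3.058]
contact_force: [-6.2, -1.3, -1.1]
grip_width: 0.5
```

```bash
python3 -c "
from h import *
show()"
```

```text
t 9.4 world [575.9  10.4  56.6] rot [-1.571 -0.006 -3.058] ctrl-frame tip [-13.8  -0.7  48.6] F ctrl [-6.26 -0.82 -1.13] w 0.5
```

Vertical load is off and 6 N still pushes on the ridge. I'll retreat sideways, then go up.

Emit:
arm_command(deltas=[[0.002, 0, 0, 0], [0.002, -0.001, 0, 0], [0, -0.006, 0, 0], [0, -0.015, 0, 0], [0, -0.03, 0, 0]])

```text
time: 9.9
tool_pos: [573.7, 10.3, 108.9]
tcp_rot: [-1.572, -0.004, -3.058]
contact_force: [0.3, -0.5, 0.1]
grip_width: 0.2
```

Emit:
arm_command(deltas=[[0, -0.04, 0, 0], [0, -0.04, 0, 0], [0.04, -0.02, 0, 0], [0.04, 0, 0.01, 0], [0.03, 0, 0.04, 0]])

```text
time: 10.4
tool_pos: [467.7, -47.0, 211.1]
tcp_rot: [-1.571, 0.002, -3.054]
contact_force: [1.2, -0.8, -0.6]
grip_width: 1.1
```

Emit:
arm_command(deltas=[[0.02, 0, 0.04, 0], [0.02, 0, 0.04, 0], [0.02, 0, 0.04, 0], [0.02, 0, 0.04, 0], [0.02, 0, 0.04, 0]])

```text
time: 10.9
tool_pos: [385.6, -258.2, 210.6]
tcp_rot: [-1.569, 0.001, -3.058]
contact_force: [0.3, -1.1, 0.1]
grip_width: 0.8
```

Emit:
arm_command(deltas=[[0.02, 0, 0.04, 0], [0.02, 0, 0.04, 0], [0, 0, 0, 0], [0, 0, 0, 0]])

```text
time: 11.3
tool_pos: [352.7, -340.1, 210.0]
tcp_rot: [-1.571, 0.001, -3.061]
contact_force: [0.1, 0.4, -0.5]
grip_width: 0.6
```

```bash
python3 look.py p5
python3 - <<'E'
from h import *
for n in("side","top"): cv2.imwrite(f"pics/{n}9.png",vision.capture(n)["img"][...,::-1])
A=cv2.imread("pics/side0.png").astype(int);B=cv2.imread("pics/side9.png").astype(int)
a=cv2.imread("pics/top0.png").astype(int);b=cv2.imread("pics/top9.png").astype(int)
for n,x,y in(("side",A,B),("top",a,b)):
    m=(np.abs(x-y).max(2)>60).astype(np.uint8); k,l,s,c=cv2.connectedComponentsWithStats(m)
    print(n,[(tuple(v[:5])) for v in s[1:] if v[4]>15])
E
```

```text
t 11.3 world [ 352.7 -340.1  210. ] rot [-1.571e+00  1.000e-03 -3.061e+00] ctrl-frame tip [-266. -331.  202.] F ctrl [ 0.15  0.39 -0.51] w 0.6
side [(np.int32(342), np.int32(0), np.int32(64), np.int32(16), np.int32(737)), (np.int32(435), np.int32(0), np.int32(36), np.int32(61), np.int32(1348)), (np.int32(350), np.int32(15), np.int32(30), np.int32(26), np.int32(515)), (np.int32(388), np.int32(18), np.int32(15), np.int32(72), np.int32(605)), (np.int32(347), np.int32(44), np.int32(29), np.int32(34), np.int32(719)), (np.int32(439), np.int32(52), np.int32(22), np.int32(9), np.int32(127)), (np.int32(436), np.int32(62), np.int32(29), np.int32(23), np.int32(372)), (np.int32(345), np.int32(77), np.int32(9), np.int32(5), np.int32(16)), (np.int32(343), np.int32(77), np.int32(28), np.int32(24), np.int32(401)), (np.int32(390), np.int32(106), np.int32(41), np.int32(75), np.int32(413)), (np.int32(383), np.int32(122), np.int32(6), np.int32(30), np.int32(108)), (np.int32(369), np.int32(150), np.int32(51), np.int32(48), np.int32(681)), (np.int32(422), np.int32(158), np.int32(37), np.int32(32), np.int3
[... 1545 characters left out ...]
3), np.int32(9), np.int32(58)), (np.int32(458), np.int32(279), np.int32(47), np.int32(13), np.int32(242)), (np.int32(443), np.int32(290), np.int32(117), np.int32(111), np.int32(7591)), (np.int32(274), np.int32(303), np.int32(17), np.int32(20), np.int32(78)), (np.int32(261), np.int32(365), np.int32(3), np.int32(13), np.int32(21)), (np.int32(313), np.int32(388), np.int32(8), np.int32(14), np.int32(49)), (np.int32(302), np.int32(397), np.int32(22), np.int32(22), np.int32(103)), (np.int32(451), np.int32(402), np.int32(12), np.int32(3), np.int32(20)), (np.int32(265), np.int32(404), np.int32(21), np.int32(16), np.int32(149)), (np.int32(454), np.int32(410), np.int32(16), np.int32(7), np.int32(62))]
```

View pics/p5.png

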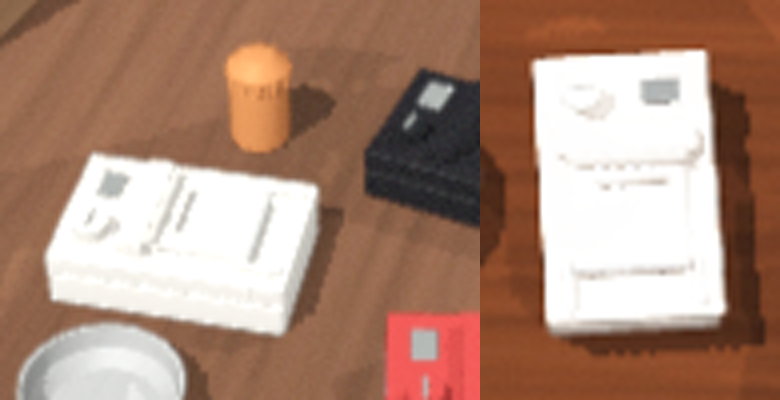

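View pics/side9.png

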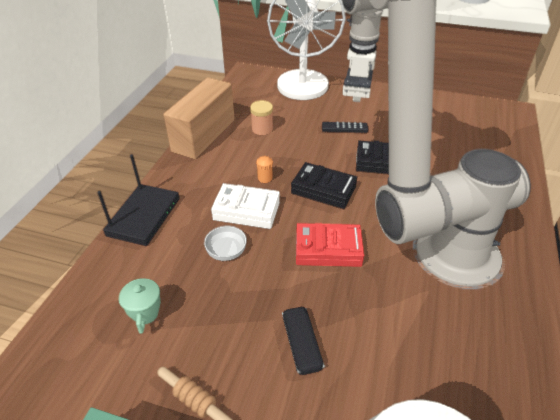

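The flap lies flat, its edge under the lip (crop (155,215)), and everything else is where it stood. I'll measure the slide once more, and hand in if it still shows the full travel.

Run:
```python
from h import *
s=vision.capture("side"); im=s["img"].astype(np.float32).mean(2)
xs=np.arange(-80,-36,2.); a=[]
for y in range(-25,32,3):
    q=proj(s,pose_pts(PX,np.c_[xs,np.full_like(xs,y),np.full_like(xs,48)])).astype(np.float32)
    a.append(cv2.remap(im,q[None,:,0],q[None,:,1],cv2.INTER_CUBIC)[0])
m=np.mean(a,0); print(np.c_[xs,m].round().astype(int).T.tolist())
i=m.argmin(); print(xs[i])
if -61<=xs[i]<=-54: print(job.close_job())
```

```text
[[-80, -78, -76, -74, -72, -70, -68, -66, -64, -62, -60, -58, -56, -54, -52, -50, -48, -46, -44, -42, -40, -38], [255, 255, 255, 255, 255, 255, 256, 256, 238, 209, 198, 219, 245, 255, 256, 255, 255, 255, 255, 255, 255, 255]]
-60.0
the job is handed in; nothing more can be done
None
```

The white controller's flap is shut with its edge under the lip. It stayed flat after I moved the arm away, and I handed the job in at about 11.5 s of robot time.

I folded the flap with the closed fingertips, kept it pressed down, pushed it by its ridge until it stopped, then unloaded and lifted clear. Measured tool forces stayed within about 16 N in any one direction.

- **Slide while pressed:** the flap's rear edge had moved 16 mm in the side picture, its full travel, and pushing harder moved it no further.
- **Slide after release:** the rear edge read 1–3 mm further back than when pressed. The robot's shadow had gone from the box by then, so this may only be the change in light. I can't rule out that the flap slid back slightly, and I handed in without pushing again.
- **Surroundings:** everything visible in the last side picture stands where it did, and the last force reading was about zero.

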